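# Shut one valve of a sample manifold and lock it out

## Robot

A 6-joint arm with a two-finger parallel gripper is mounted at the origin on the work surface. World frame = base frame: x ahead of the robot, y to its left, z up, the work surface at z = 0. Lengths are in m, angles in rad, forces in N, time in s.
With the tool pointing down it reaches from about 0.25 to 0.725 m from the base axis. Payload 9.7 kg.
Tool frame: the origin (TCP) lies midway between the tips of the shut fingers; the grasp point (between the pads) lies 19 mm behind it; z points along the fingers, x is the direction in which the jaws open and shut, and the axes are right-handed (so a half turn about z gives the same grasp; the last joint's range is limited). The gripper opens to 85 mm and grips with 20 to 120 N. Pads are 22 mm wide; open, the fingers measure 114 mm over their backs; the gripper's body (76 mm by 85 mm) begins 54 mm behind the grasp point. The pads swing forward as they close: fully open they stand 13 mm farther back than shut.
Start: joints at [1.239, 0.087, 0.176, 1.66, 0, 1.571], TCP at [0.179, 0.52, 0.192] pointing down, gripper open.
Joint ranges: [-3.13, 3.13], [-0.85, 1.81], [-1.15, 1.24], [-2.2, 2.28], [-1.44, 1.52], [-3.14, 3.14]. Speed limits (rad/s): [2.22, 2.22, 2.57, 3.14, 3.14, 3.14].

## Interface

Orientations are given as [roll, pitch, yaw] about the fixed x, y, z axes, in that order (R = Rz(yaw) Ry(pitch) Rx(roll)).
In Python, from cell import robot gives the robot as it stands. The module is installed in compiled form; this text tells all that it offers.
- The arm moves only by the shell command python3 -m crank 'ROWS'. ROWS is JSON, a list that holds one entry, the list of rows, each a list of 7 numbers: the finger opening in cm, from 0 to 8.54, then the shift along the tool's x, y, z in cm, then the turn, a rotation vector about the tool's x, y, z in rad. In form: [[[gripper, dx, dy, dz, ax, ay, az], ...]]. A call has 1 to 12 rows; each row shifts and turns the commanded pose from where the row before left it, along the tool's axes as they then stand; what a row does not reach is not made up. A row lasts 1/8 s, in which the tool goes at most 62.5 mm and 10.7 degrees, less where a joint would pass 70% of its speed; a pose out of reach is approached as far as the arm can. A call with a gripper value outside its range is refused whole. The fingers move at their own pace and stop on an object; the grip force is fixed at half the most. Time passes only in rows, so rows that do not move let the fingers close. It gives the time, the measured TCP pose, the force and the opening at its end, in the units of the state.
- robot.sense(): the state, without advancing time (a new reading comes with each control period).
- robot.grab_frame(name): name is "scene" or "side" or "wrist"; returns a dict with "img" (400x640x3 uint8, blue, green, red), "mtx" (3x3 intrinsics, pixels), "rvec" (rotation vector, rad) and "tvec" (3), from world to camera coordinates, as OpenCV has them. Camera axes: x right, y down, z forward; pixel columns grow to the right and rows downward; lengths in m; the calibration is good to about 2 mm. A picture is of the moment at which its call begins. There is no depth.
- robot.hand_in(): hands the job in, once; it reports no verdict.
Trained networks look in a picture, given as the dict that the camera call returned (one of the last four; its "shot" number tells which), for a name from the list of things; names that differ only in an ending like _2 or _b are one class to them, and where a whole thing is asked for, a point or a joint stands for the part that bears it (a point fixed in the world has none). Each returns a list of dicts, best first, with "score" (0 to 1); they miss things now and then, are a little off and sometimes report something else, mostly with a low value. They report only what shows in the picture. A call takes as long as a camera call. They do not tell look-alikes from the thing itself.
- robot.recognise(picture, name): "at" ([x, y, z] in m, in world coordinates, good to about 4 mm: the middle of the surface that is visible of it).
The state is a dict: "t": time; "qpos": joint angles; "joint_velocities": joint speeds; "tau": joint torques, N m; "ee_pos": TCP position; "ee_rot": TCP orientation; "wrist_force": force on the tool from outside, world axes, zero at the start; "ft_torque": the same for the moment, N m; "opening": finger opening in m.
Only numpy, scipy, OpenCV 4.12 (cv2) and the standard library are available. Lean on these libraries where they do the work, as an engineer would, in place of code of your own. Each camera call takes 0.05 s, during which the arm holds its last target. There are 200 camera calls.

## Task

Shut the valve with the orange knob: turn it clockwise, by feel, until it is snug on its seat (less than a quarter turn), without overtightening it and without touching the neighbouring valves. Then set the red lockout cap gently over the orange knob, so that it stands flat on the valve's collar, and let it go; disturb nothing else.

Things in the scene. Friction and masses are not known exactly. Their poses are not given: they have to be found in the camera images.
- valve_orange: the valve to shut: a red round collar, 52 mm across and 20 mm high, fixed on the manifold, carrying the orange knob. Origin on the valve's axis at the collar's underside; z up; the flat collar top lies 20 mm above the origin. x points across the manifold, y along the row of valves.
- orange_grip (a point): point on the orange knob's axis at a good height to grip, 51 mm above the origin of valve_orange. The knob is a 17 mm radius disc, 8 mm thick, with an upright grip bar on it, 34 mm long, 13 mm wide; the bar's top is 7 mm above this point, the disc's top 23 mm below it. The point turns with the knob: its x axis runs along the bar (the black mark is at the -x end).
- orange_knob (a joint): angle of the orange knob, rad; grows clockwise seen from above; starts between 0.1 and 0.35. It turns against about 0.10 N m of friction and stays where it is left (springing back by 0.04 or less). Somewhere from 0.6 to 1.45, different each time and not to be seen, the valve meets its springy seat: the torque steps up by 0.05 N m, then climbs about 1 N m per rad of knob turn.
- orange_seat (a joint): squeeze of the hidden seat, m; 0 before contact, then about 0.0014 per rad of knob turn: too small to steer by its noisy reading, so go by torque. Snug: 0.00005 to 0.00032 (below it leaks, above it is crushed). Best 0.00014: 0.25 N m while turning. Held still, the wrist feels less: about 0.02 N m in free turning, 0.12 to 0.19 when snug, 0.25 when nearly crushed.
- lock_cap: loose red lockout cap, 90 g: an upside-down cup, outside 52 mm across and 48 mm high, inside 46 mm across and 44 mm deep, with a round stem 18 mm across and 34 mm tall on top to hold it by. Origin at the centre of its open rim (its underside); z up. It fits over the orange knob and then stands on the flat collar top.
- cap_stem (a point): point on the axis of the cap's stem, 70 mm above the rim and 12 mm below the stem's top; good to grip.
- manifold: fixed aluminium manifold, 85 x 310 x 35 mm (x, y, z), origin at the centre of its underside; the five valves stand in a row along its y axis on its top, 60 mm apart, in no fixed order. Beyond it, 0.75 m or more from the robot, stand a fixed tube rack, its lid and a tip box, all under 70 mm high.
- reagent_jar: loose round jar, 60 mm across, 75 mm high, origin at its underside. Not to be disturbed.
- wash_bottle: loose bottle with blue cap, 68 mm across, 110 mm high, origin at its underside; not to be disturbed.
- amber_bottle: loose amber bottle with black cap, 64 mm across, 100 mm high, origin at its underside; not to be disturbed.
- valve_white: neighbouring valve with grey collar and white knob, same shape and size as the orange one (bar 34 x 13 mm, its top 58 mm above the origin, pointing any way); origin on its axis at the collar's underside. Not to be touched.
- valve_cream: neighbouring valve with grey collar and cream knob, same shape and size as the orange one (bar 34 x 13 mm, its top 58 mm above the origin, pointing any way); origin on its axis at the collar's underside. Not to be touched.
- valve_grey: neighbouring valve with grey collar and grey knob, same shape and size as the orange one (bar 34 x 13 mm, its top 58 mm above the origin, pointing any way); origin on its axis at the collar's underside. Not to be touched.
- valve_beige: neighbouring valve with grey collar and beige knob, same shape and size as the orange one (bar 34 x 13 mm, its top 58 mm above the origin, pointing any way); origin on its axis at the collar's underside. Not to be touched.
Mind the look-alikes: they are no part of the job. What is shaped like the lock_cap but purple or yellow is not meant.

How it is judged:
On the way, in this order (a step that is already met when the one before it is completed fails the run):
1. the orange valve is snug on its seat (value of joint orange_seat between 5e-05 and 0.00032 m), for 0.3 s.
2. the lockout cap stands over the orange knob, flat on the collar (horizontal distance between lock_cap and valve_orange below 0.008 m and z of lock_cap in the frame of valve_orange between 0.016 and 0.024 m and angle between lock_cap's own z axis and vertical below 0.08 rad), for 0.2 s.
At the end, for the whole second after the job is handed in: The orange valve's seat is squeezed by 0.00005 to 0.00032 m, and the lockout cap stands at rest and released over the orange knob: its rim within 4 mm of the height of the collar top, its axis within 8 mm of the valve's, tilted less than 0.08 rad (all of step 1 and all of step 2 and linear speed of lock_cap below 0.01 m/s and angular speed of lock_cap below 0.1 rad/s); the robot touches nothing.
It fails at once if the orange valve is overtightened (seat squeezed beyond 0.00032 m) (value of joint orange_seat above 0.00032 m).
It fails at once if a neighbouring valve is touched (more than 0.5 N) (contact force between any of valve_white, valve_cream, valve_grey, valve_beige and anything else above 0.5 N).
It fails at once if the cap is pressed onto the valve with more than 35 N (contact force between lock_cap and valve_orange above 35 N).
It fails at once if a bystander is moved by more than 15 mm or tipped (distance of any of reagent_jar, wash_bottle, amber_bottle from where it was at the start of the episode above 0.015 m or angle between any of reagent_jar, wash_bottle, amber_bottle's own z axis and vertical above 0.3 rad).
It also fails if it takes over 72 s, if anything falls off the work surface, if the arm or the gripper's body presses on something with over 40 N, if the wrist force passes 120 N, or if a joint passes its speed limit or range.

## Working session

There is one attempt and no reset: what is moved stays moved. The work goes in short steps, Python scripts to look and compute and a shell command to move; the robot and the scene stay as the last step left them, time stands still between calls to the robot, and variables do not carry over. Pictures are saved under pics/ and viewed, about 8 in all and at most 12, crops included, and the job is handed in when it is done.

```bash
mkdir -p pics; cat > h.py <<'E'
import numpy as np,cv2
from cell import robot
from scipy.spatial.transform import Rotation as Ro
def ray(p,uv):
    R=cv2.Rodrigues(np.array(p["rvec"],float))[0];t=np.array(p["tvec"],float).ravel()
    d=R.T@np.linalg.solve(np.array(p["mtx"],float),[uv[0],uv[1],1.]);return -R.T@t,d
def atz(p,uv,z):
    c,d=ray(p,uv);return c+d*(z-c[2])/d[2]
def proj(p,X):
    return cv2.projectPoints(np.array(X,float).reshape(-1,3),np.array(p["rvec"],float),np.array(p["tvec"],float),np.array(p["mtx"],float),None)[0].reshape(-1,2)
E
python3 - <<'E'
from h import *
s=robot.sense()
for k,v in s.items(): print(k,np.round(v,3))
for n in("scene","side"):
    p=robot.grab_frame(n);cv2.imwrite(f"pics/{n}0.png",p["img"])
    print(n,ray(p,(320,200)))
    for k in("valve_orange","orange_grip","lock_cap","manifold","reagent_jar","wash_bottle","amber_bottle"):
        for r in robot.recognise(p,k)[:3]: print(k,np.round(r["at"],3),round(r["score"],2),proj(p,r["at"]).round())
E
```

```text
t 0.0
qpos [1.239 0.087 0.175 1.66  0.    1.571]
joint_velocities [ 0.002 -0.001  0.001  0.001  0.001  0.   ]
tau [ 2.0000e-03 -5.2038e+01  4.6481e+01  1.6000e-02 -0.0000e+00 -0.0000e+00]
ee_pos [0.179 0.52  0.192]
ee_rot [-3.142e+00  1.000e-03  1.239e+00]
wrist_force [-0.77   0.684  0.657]
ft_torque [ 0.008 -0.024  0.017]
opening 0.085
scene (array([1.32870526, 0.1451542 , 1.27000313]), array([-0.5441473 , -0.08913027, -0.83444179]))
valve_orange [0.544 0.077 0.054] 0.63 [[337. 205.]]
orange_grip [0.54  0.082 0.076] 0.59 [[339. 201.]]
lock_cap [0.641 0.244 0.049] 0.71 [[383. 238.]]
lock_cap [0.451 0.316 0.048] 0.59 [[408. 195.]]
lock_cap [0.543 0.314 0.048] 0.58 [[406. 217.]]
manifold [0.544 0.08  0.054] 0.75 [[338. 205.]]
manifold [0.567 0.026 0.039] 0.62 [[322. 210.]]
reagent_jar [0.544 0.314 0.047] 0.71 [[406. 217.]]
reagent_jar [ 0.569 -0.321  0.064] 0.62 [[223. 191.]]
reagent_jar [0.545 0.076 0.055] 0.37 [[337. 205.]]
wash_bottle [0.552 0.454 0.072] 0.96 [[450. 222.]]
amber_bottle [ 0.548 -0.443  0.062] 0.95 [[192. 181.]]
side (array([-0.0228201 , -0.77497771,  1.06268341]), array([ 0.40500407,  0.5655358 , -0.71845041]))
valve_orange [0.525 0.063 0.055] 0.53 [[306. 194.]]
orange_grip [0.529 0.073 0.078] 0.68 [[305. 186.]]
orange_grip [ 0.551 -0.05   0.059] 0.17 [[335. 212.]]
lock_cap [0.523 0.304 0.042] 0.87 [[266. 155.]]
lock_cap [0.436 0.309 0.048] 0.82 [[243. 163.]]
lock_cap [0.623 0.231 0.045] 0.71 [[303. 155.]]
manifold [ 0.521 -0.027  0.028] 0.59 [[322. 218.]]
reagent_jar [ 0.52  -0.027  0.033] 0.68 [[322. 218.]]
reagent_jar [ 0.539 -0.341  0.064] 0.56 [[398. 281.]]
reagent_jar [0.529 0.07  0.077] 0.49 [[306. 187.]]
wash_bottle [0.524 0.438 0.054] 0.56 [[247. 132.]]
amber_bottle [ 0.513 -0.468  0.066] 0.77 [[425. 323.]]
```

```bash
python3 - <<'E'
import cv2
a=cv2.imread("pics/scene0.png")[130:290,230:460];b=cv2.imread("pics/side0.png")[100:260,220:450]
cv2.imwrite("pics/c0.png",cv2.resize(cv2.vconcat([a,b]),None,fx=1.85,fy=1.85,interpolation=cv2.INTER_CUBIC))
E
```

```text
(no output)
```

View pics/c0.png

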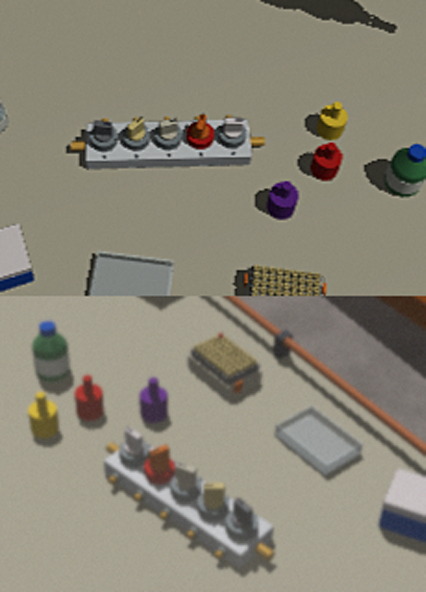

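Red cap ≈ crop (326,160)/(90,400), orange knob on red collar at (200,130)/(160,462), second valve from the +y end. Moving above the valve.

```bash
python3 -m crank '[[[4,-2.8,4.34,-0.5,0,0,0],[4,-2.8,4.34,-0.5,0,0,0],[4,-2.8,4.34,-0.5,0,0,0],[4,-2.8,4.34,-0.5,0,0,0],[4,-2.8,4.34,-0.5,0,0,0],[4,-2.8,4.34,-0.5,0,0,0],[4,-2.8,4.34,-0.5,0,0,0],[4,-2.8,4.34,-0.5,0,0,0],[4,-2.8,4.34,0,0,0,0],[4,-2.8,4.34,0,0,0,0],[4,-2.8,4.34,0,0,0,0],[4,0,0,0,0,0,0]]]'
python3 - <<'E'
from h import *
s=robot.sense();print(s["t"],np.round(s["qpos"],3),s["ee_pos"],s["ee_rot"])
p=robot.grab_frame("wrist");cv2.imwrite("pics/w0.png",p["img"])
print(ray(p,(320,200)))
for k in("valve_orange","orange_grip","lock_cap"):
    for r in robot.recognise(p,k)[:3]: print(k,np.round(r["at"],3),round(r["score"],2),proj(p,r["at"]).round())
E
```

```text
t: 2.3
ee_pos: [0.5315, 0.0707, 0.2316]
ee_rot: [-3.141, 0.001, 1.235]
wrist_force: [-0.2, -0.2, -0.7]
opening: 0.0398
2.3 [ 0.132  0.074  0.238  1.737 -0.     0.468] [0.53151098 0.07071296 0.23156864] [-3.14076280e+00  8.44786817e-04  1.23510471e+00]
(array([0.46827644, 0.09311261, 0.41416852]), array([ 0.24990634, -0.08996238, -0.96408362]))
valve_orange [0.522 0.078 0.05 ] 0.97 [[324. 161.]]
orange_grip [0.531 0.075 0.089] 0.72 [[324. 177.]]
lock_cap [0.62  0.237 0.048] 0.94 [[484. 196.]]
lock_cap [0.528 0.31  0.05 ] 0.85 [[535.  94.]]
lock_cap [0.451 0.302 0.048] 0.8 [[514.  19.]]
```

View pics/w0.png

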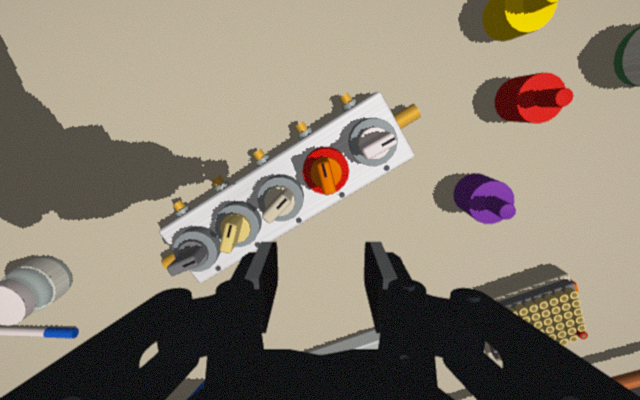

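The wrist view shows the orange knob at ~(325,172) with its bar nearly along the image's vertical, and the red cap at (535,97). Zooming for exact measurement.

```bash
python3 - <<'E'
import cv2
a=cv2.imread("pics/w0.png")[135:205,285:365];b=cv2.imread("pics/w0.png")[60:130,490:580]
a=cv2.resize(a,None,fx=5,fy=5,interpolation=cv2.INTER_CUBIC);b=cv2.resize(b,None,fx=4.4,fy=5,interpolation=cv2.INTER_CUBIC)
cv2.imwrite("pics/c1.png",cv2.hconcat([a,b]))
E
```

```text
(no output)
```

View pics/c1.png

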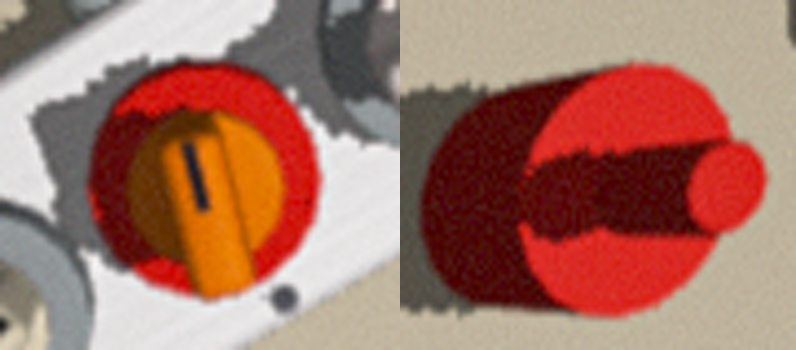

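```bash
python3 - <<'E'
from h import *
p=robot.grab_frame("wrist")
f=lambda x,y:(285+x/5,135+y/5)
print("bar",atz(p,f(201,216),.093),"collar",atz(p,f(204,179),.055))
c,=[[atz(p,f(*q),.093) for q in((162,147),(193,297),(208,138),(238,287))]]
for i,j in((0,1),(2,3)): d=c[j]-c[i];print("edge",np.linalg.norm(d),np.arctan2(d[1],d[0]))
print("width",np.linalg.norm(c[0]-c[2]))
print("stem",atz(p,(564.5,97.2),.082),"body",atz(p,(542.3,98),.048))
# row direction: valve 1 & 5 collars
a=atz(p,(373.5,141.5),.055);b=atz(p,(191,252),.055);print(a,b,np.arctan2(*(a-b)[[1,0]]),np.linalg.norm(a-b))
print(robot.sense()["ft_torque"])
E
```

```text
bar [0.53082209 0.07860963 0.093     ] collar [0.53081978 0.07986119 0.055     ]
edge 0.030880977474822123 -0.1322106505660831
edge 0.030594293184250703 -0.12989640161811997
width 0.00915183465870059
stem [0.53293699 0.32031748 0.082     ] body [0.53291019 0.32091781 0.048     ]
[0.51737208 0.13846179 0.055     ] [ 0.57067404 -0.10106315  0.055     ] 1.7897604473166604 0.24538397738671816
[ 0.08962503 -0.00635096  0.04001687]
```

```bash
python3 -m crank '[[[3,0.4,0,0,0,0,-0.1],[3,0.4,-0.15,2,0,0,-0.105],[3,0,0,4,0,0,0],[3,0,0,4,0,0,0],[3,0,0,2.2,0,0,0],[3,0,0,0,0,0,0]]]'
python3 - <<'E'
from h import *
s=robot.sense();print(s["t"],np.round(s["qpos"],3),s["ee_pos"],s["ee_rot"],s["wrist_force"],s["ft_torque"])
p=robot.grab_frame("wrist");cv2.imwrite("pics/w1.png",p["img"])
E
```

```text
t: 3.3
ee_pos: [0.5295, 0.0821, 0.1093]
ee_rot: [-3.139, 0.001, 1.446]
wrist_force: [0.4, 0.2, 0.3]
opening: 0.0302
3.3 [ 0.154  0.04  -0.034  1.499  0.     0.279] [0.52952668 0.08205561 0.10927179] [-3.13914769e+00  6.65192927e-04  1.44556311e+00] [0.36137857 0.24116484 0.30343584] [ 0.02569177 -0.00860326 -0.00632096]
```

View pics/w1.png

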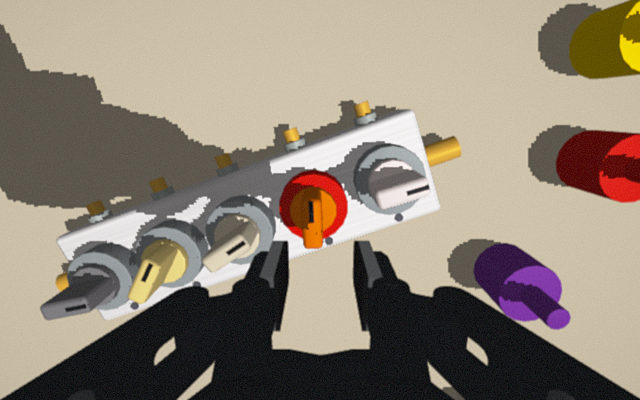

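```bash
python3 - <<'E'
from h import *
p=robot.grab_frame("wrist");im=p["img"].astype(int)
cv2.imwrite("pics/c2.png",cv2.resize(p["img"][160:260,265:365],None,fx=5,fy=5,interpolation=cv2.INTER_CUBIC))
b,g,r=im[...,0],im[...,1],im[...,2]
red=((r>90)&(g<60)&(b<70))
m=np.zeros(red.shape,bool);m[165:235,275:352]=red[165:235,275:352]
y,x=np.nonzero(m);print(x.min(),x.max(),y.min(),y.max())
print("tcp px",proj(p,robot.sense()["ee_pos"]))
E
```

```text
279 345 170 234
tcp px [[320.60320254 229.23094561]]
```

View pics/c2.png

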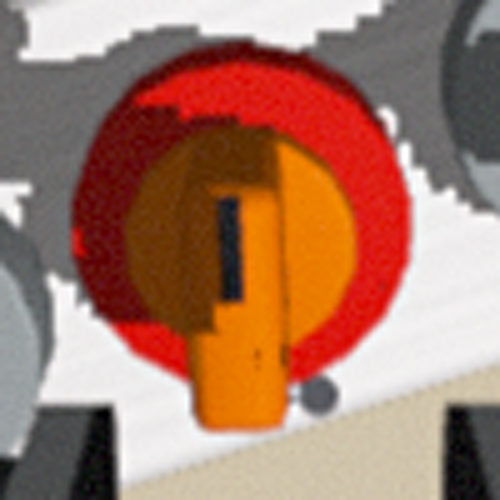

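```bash
python3 - <<'E'
from h import *
p=robot.grab_frame("wrist")
f=lambda x,y:(265+x/5,160+y/5)
a,b=atz(p,f(235,185),.093),atz(p,f(243,430),.093);d=b-a
print("bar",(a+b)/2,np.linalg.norm(d),np.arctan2(d[1],d[0]),"w",np.linalg.norm(atz(p,f(190,210),.093)-atz(p,f(280,210),.093)))
print("collar",atz(p,f(240,212),.055),atz(p,f(240,232),.063)) 
s=robot.sense();print(s["ee_pos"],s["ee_rot"])
c=(a+b)/2-s["ee_pos"];y=s["ee_rot"][2];print("tool dx,dy cm",100*(c[0]*np.cos(y)+c[1]*np.sin(y)),100*(c[0]*np.sin(y)-c[1]*np.cos(y)))
E
```

```text
bar [0.53342581 0.07667781 0.093     ] 0.0331579998726563 -0.10214931719865988 w 0.011327373193755031
collar [0.53115145 0.07628441 0.055     ] [0.53190193 0.07635583 0.063     ]
[0.53140009 0.08187326 0.11208887] [ 3.13961843e+00 -5.81378871e-04  1.44479940e+00]
tool dx,dy cm -0.4899711617693746 0.26625442842014996
```

```bash
python3 -m crank '[[[3,-0.5,0.2,0,0,0,-0.025],[3,0,0,2,0,0,0],[3,0,0,1.5,0,0,0],[3,0,0,0.5,0,0,0],[3,0,0,0,0,0,0]]]'
python3 -m crank '[[[0.5,0,0,0,0,0,0],[0.5,0,0,0,0,0,0],[0.5,0,0,0,0,0,0],[0.5,0,0,0,0,0,0]]]'
cat > st.py <<'E'
from h import *
T=[];F=[];Y=[]
for i in range(4):
    s=robot.sense();T.append(s["ft_torque"]);F.append(s["wrist_force"]);Y.append([*s["ee_pos"],s["ee_rot"][2]])
    robot.grab_frame("wrist")
print("t",s["t"],"q6 %.3f"%s["qpos"][5],"q1 %.3f"%s["qpos"][0],"F",np.mean(F,0).round(2),"T",np.mean(T,0).round(3),"Tz",np.array(T)[:,2].round(3),"pose",np.mean(Y,0).round(4),"op",s["opening"])
E
python3 st.py
```

```text
t: 4.08
ee_pos: [0.5322, 0.076, 0.0705]
ee_rot: [-3.141, 0.0, 1.469]
wrist_force: [-0.7, 0.4, 0.1]
opening: 0.03
t: 4.58
ee_pos: [0.5324, 0.0761, 0.0706]
ee_rot: [3.141, -0.0, 1.469]
wrist_force: [-0.4, -0.1, -1.2]
opening: 0.0051
t 4.725 q6 0.244 q1 0.142 F [ 0.07 -0.09  0.1 ] T [-0.004 -0.007 -0.004] Tz [-0.031  0.012  0.007 -0.003] pose [0.5323 0.0761 0.0706 1.469 ] op 0.005143583309881875
```

```bash
python3 - <<'E'
from h import *
p=robot.grab_frame("wrist");cv2.imwrite("pics/w2.png",p["img"]);print(proj(p,robot.sense()["ee_pos"]))
s=robot.grab_frame("side");cv2.imwrite("pics/s2.png",cv2.resize(s["img"][130:250,240:400],None,fx=4,fy=4,interpolation=cv2.INTER_CUBIC))
a=cv2.resize(s["img"][130:250,240:400],(560,420),interpolation=cv2.INTER_CUBIC);b=cv2.resize(p["img"],None,fx=.875,fy=.4)
cv2.imwrite("pics/w2s.png",cv2.vconcat([a,b]))
E
```

```text
[[320.5697843  227.69935358]]
```

View pics/w2s.png

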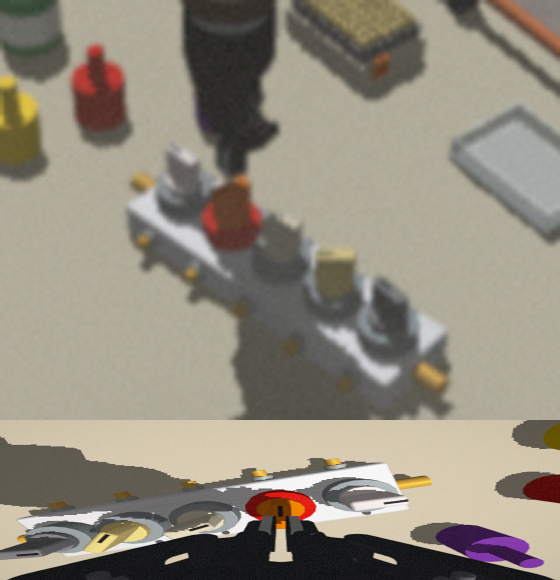

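```bash
python3 - <<'E'
from h import *
out=[]
for n in("side","scene","wrist"):
    p=robot.grab_frame(n);im=p["img"].copy()
    A=[.532,.076,.093];B=[.532,.076,.0705];C=[.532,.076,.055]
    q=proj(p,[A,B,C]);print(n,q)
    c=q[1].astype(int);
    h=30 if n!="wrist" else 60
    k=cv2.resize(im[c[1]-h:c[1]+h,c[0]-h:c[0]+h],(260,260),interpolation=cv2.INTER_CUBIC)
    for u,col in zip(q,((255,0,0),(0,255,0),(255,255,0))):
        cv2.circle(k,tuple(((u-c+h)*260/(2*h)).astype(int).tolist()),3,col,-1)
    out.append(k)
cv2.imwrite("pics/tri.png",cv2.hconcat(out))
E
```

```text
side [[305.72518894 181.76606531]
 [305.79564394 187.06211006]
 [305.84325428 190.64094056]]
scene [[338.05861133 195.55791087]
 [337.74185294 199.24536591]
 [337.52835511 201.73074183]]
wrist [[320.34888902 242.25710268]
 [320.36209945 227.24875556]
 [320.36960324 218.72370449]]
```

View pics/tri.png

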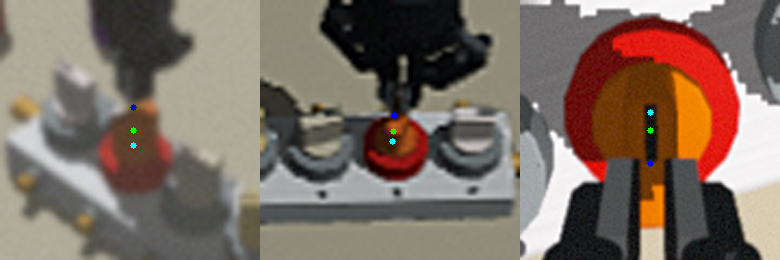

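The tips stand at about the bar's top (they coincide with the z≈0.093 projection in all three views), ~22 mm higher than the TCP reading suggests, so they closed above the knob. I'll reopen and go down further, carefully.

```bash
python3 -m crank '[[[3,0,0,-0.5,0,0,0],[3,-0.15,0,0,0,0,0],[3,0,0,0,0,0,0],[3,0,0,0.7,0,0,0],[3,0,0,0.5,0,0,0],[3,0,0,0,0,0,0]]]'
python3 st.py; python3 - <<'E'
from h import *
out=[]
for n in("side","scene","wrist"):
    p=robot.grab_frame(n);im=p["img"].copy()
    q=proj(p,[.532,.076,.0705])[0];c=q.astype(int);h=30 if n!="wrist" else 60
    out.append(cv2.resize(im[c[1]-h:c[1]+h,c[0]-h:c[0]+h],(260,260),interpolation=cv2.INTER_CUBIC))
cv2.imwrite("pics/tri2.png",cv2.hconcat(out))
E
```

```text
t: 5.78
ee_pos: [0.5317, 0.0746, 0.0627]
ee_rot: [-3.14, 0.0, 1.469]
wrist_force: [0.3, -0.7, 0.4]
opening: 0.0301
t 5.925 q6 0.241 q1 0.139 F [ 0.01  0.06 -0.01] T [-0.012 -0.006  0.015] Tz [0.003 0.021 0.002 0.035] pose [0.532  0.0746 0.0632 1.469 ] op 0.030387945953362982
```

View pics/tri2.png

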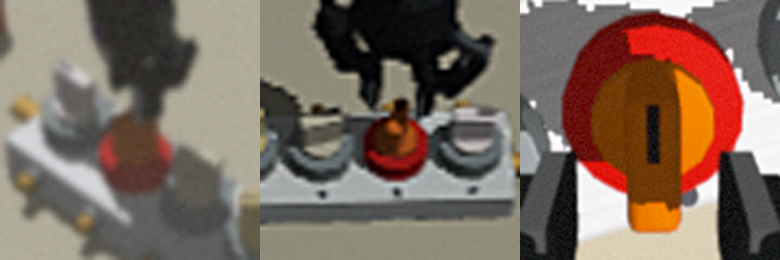

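```bash
python3 -m crank '[[[3,0.1,0,0.5,0,0,0],[3,0,0,0.4,0,0,0],[3,0,0,0.3,0,0,0],[3,0,0,0,0,0,0]]]'
python3 -m crank '[[[0.5,0,0,0,0,0,0],[0.5,0,0,0,0,0,0],[0.5,0,0,0,0,0,0],[0.5,0,0,0,0,0,0]]]'
python3 st.py
```

```text
t: 6.62
ee_pos: [0.532, 0.0756, 0.0511]
ee_rot: [-3.141, 0.0, 1.469]
wrist_force: [-0.4, 0.5, -0.5]
opening: 0.0298
t: 7.12
ee_pos: [0.5324, 0.0758, 0.0518]
ee_rot: [3.141, -0.001, 1.469]
wrist_force: [-1.2, 2.6, 3.8]
opening: 0.0101
t 7.275 q6 0.243 q1 0.141 F [-0.89  3.15  3.77] T [0.644 0.199 0.067] Tz [0.081 0.092 0.034 0.059] pose [0.5324 0.0758 0.0518 1.4692] op 0.009869531461238682
```

```bash
python3 -m crank '[[[0.5,0,0,0,0,0,0.07],[0.5,0,0,0,0,0,0.07],[0.5,0,0,0,0,0,0.06]]]'; python3 st.py
```

```text
t: 7.7
ee_pos: [0.5324, 0.0758, 0.0518]
ee_rot: [3.141, -0.001, 1.267]
wrist_force: [-2.2, 4.0, 5.1]
opening: 0.0097
t 7.85 q6 0.442 q1 0.141 F [-1.68  4.03  5.3 ] T [0.775 0.267 0.071] Tz [0.079 0.104 0.079 0.022] pose [0.5324 0.0758 0.0518 1.2675] op 0.00923588779991172
```

```bash
python3 - <<'E'
from h import *
out=[]
for n in("side","scene","wrist"):
    p=robot.grab_frame(n);im=p["img"].copy()
    q=proj(p,[.532,.076,.0705])[0];c=q.astype(int);h=30 if n!="wrist" else 60
    out.append(cv2.resize(im[c[1]-h:c[1]+h,c[0]-h:c[0]+h],(260,260),interpolation=cv2.INTER_CUBIC))
cv2.imwrite("pics/tri3.png",cv2.hconcat(out))
E
```

```text
(no output)
```

View pics/tri3.png

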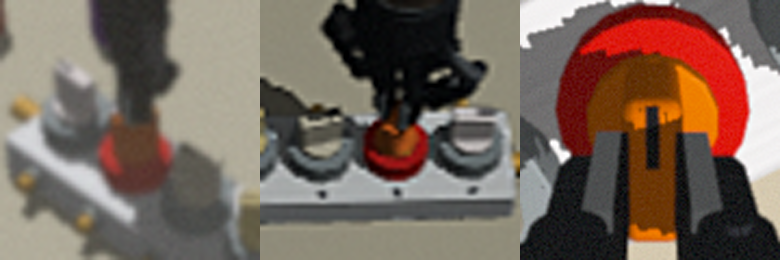

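```bash
python3 -m crank '[[[2.5,0,0,0,0,0,0],[2.5,0,0,0,0,0,0],[2.5,0,0,0.4,0,0,0],[2.5,0,0,0.3,0,0,0],[2.5,0,0,0,0,0,0]]]';python3 st.py;  python3 -m crank '[[[0.5,0,0,0,0,0,0],[0.5,0,0,0,0,0,0],[0.5,0,0,0,0,0,0],[0.5,0,0,0,0,0,0]]]'; python3 st.py
```

```text
t: 8.68
ee_pos: [0.532, 0.0755, 0.044]
ee_rot: [-3.141, 0.0, 1.269]
wrist_force: [-0.5, 0.2, 0.5]
opening: 0.0249
t 8.825 q6 0.443 q1 0.141 F [-0.32 -0.04  0.41] T [-0.014  0.012 -0.012] Tz [-0.042  0.013 -0.001 -0.019] pose [0.5322 0.0755 0.0443 1.269 ] op 0.02487001302219401
t: 9.38
ee_pos: [0.5324, 0.0758, 0.0448]
ee_rot: [3.141, -0.001, 1.269]
wrist_force: [-0.9, 3.1, 4.0]
opening: 0.0112
t 9.525 q6 0.443 q1 0.141 F [-0.51  3.04  4.98] T [0.624 0.141 0.077] Tz [0.084 0.067 0.063 0.094] pose [0.5325 0.0758 0.0448 1.2692] op 0.010744983869217004
```

```bash
python3 -m crank '[[[0.5,0.05,0,-0.07,0,0,0],[0.5,0,0,0,0,0,0]]]';python3 st.py;  python3 -m crank '[[[0.5,0,0,0,0,0,0.05],[0.5,0,0,0,0,0,0.05]]]'; python3 st.py
```

```text
t: 9.82
ee_pos: [0.5324, 0.0758, 0.0449]
ee_rot: [-3.141, 0.001, 1.269]
wrist_force: [1.8, 0.3, 0.1]
opening: 0.0107
t 9.975 q6 0.444 q1 0.142 F [ 1.51  0.08 -0.37] T [ 0.101 -0.257  0.056] Tz [0.045 0.108 0.062 0.01 ] pose [0.5324 0.0759 0.0449 1.2688] op 0.0108077105092436
t: 10.28
ee_pos: [0.5323, 0.0759, 0.0449]
ee_rot: [-3.141, 0.0, 1.167]
wrist_force: [1.7, 0.1, -1.9]
opening: 0.0108
t 10.425 q6 0.543 q1 0.142 F [ 1.5  -0.17 -2.01] T [-0.048 -0.368  0.008] Tz [ 0.146  0.053 -0.07  -0.095] pose [0.5323 0.0759 0.0449 1.1675] op 0.010964971125034481
```

```bash
cat > st.py <<'E'
from h import *
T=[];F=[];U=[]
for i in range(6):
    s=robot.sense();T.append(s["ft_torque"]);F.append(s["wrist_force"]);U.append(s["tau"][5])
    if i<5: robot.grab_frame("wrist")
print("t",s["t"],"q6 %.3f"%s["qpos"][5],"F",np.mean(F,0).round(1),"T",np.mean(T,0).round(2),"Tz",np.array(T)[:,2].round(2),"held %.3f"%np.mean(np.array(T)[1:,2]),"tau6",np.round(U,3),"yaw %.3f"%s["ee_rot"][2],"op %.4f"%s["opening"])
E
python3 -m crank '[[[0.5,0,0,0,0,0,0.03],[0.5,0,0,0,0,0,0.03]]]' >/dev/null; python3 st.py;python3 -m crank '[[[0.5,0,0,0,0,0,0.03],[0.5,0,0,0,0,0,0.03]]]'>/dev/null; python3 st.py
```

```text
t 10.975 q6 0.604 F [ 2.7 -1.2 -5.3] T [-0.35 -0.58 -0.02] Tz [ 0.06  0.05 -0.05 -0.07 -0.07 -0.05] held -0.040 tau6 [-0.325 -0.237  0.322  0.12   0.01  -0.03 ] yaw 1.109 op 0.0107
t 11.475 q6 0.664 F [ 2.9 -2.3 -7.9] T [-0.58 -0.69  0.01] Tz [ 0.14  0.03 -0.   -0.03 -0.02 -0.06] held -0.017 tau6 [-0.317 -0.231  0.327  0.122  0.01  -0.031] yaw 1.049 op 0.0111
```

```bash

python3 -m crank '[[[0.5,0,0,0.02,0,0,0.035],[0.5,0,0,0.01,0,0,0.035]]]' >/dev/null; python3 st.py;python3 -m crank '[[[0.5,0,0,0.005,0,0,0.035],[0.5,0,0,0.005,0,0,0.035]]]'>/dev/null; python3 st.py
```

```text
t 11.975 q6 0.734 F [ 1.7 -3.7 -6.3] T [-0.83 -0.41  0.  ] Tz [ 0.13  0.02  0.06 -0.05 -0.05 -0.09] held -0.022 tau6 [-0.386 -0.272  0.387  0.146  0.014 -0.034] yaw 0.979 op 0.0111
t 12.475 q6 0.804 F [ 0.8 -4.7 -4.2] T [-1.03 -0.13 -0.01] Tz [ 0.08  0.1  -0.06 -0.04 -0.09 -0.07] held -0.032 tau6 [-0.386 -0.275  0.382  0.141  0.01  -0.038] yaw 0.909 op 0.0111
```

```bash

python3 -m crank '[[[0.5,-0.03,0.03,0.01,0,0,0.035],[0.5,0,0,0.005,0,0,0.035]]]' >/dev/null; python3 st.py;python3 -m crank '[[[0.5,0,0,0.005,0,0,0.035],[0.5,0,0,0.005,0,0,0.035]]]'>/dev/null; python3 st.py
```

```text
t 12.975 q6 0.873 F [-1.9 -2.   0.2] T [-0.41  0.35 -0.01] Tz [ 0.1   0.05 -0.07 -0.06 -0.07 -0.03] held -0.035 tau6 [-0.392 -0.284  0.376  0.137  0.005 -0.044] yaw 0.839 op 0.0109
t 13.475 q6 0.943 F [-3.3 -0.1  4.4] T [-0.05  0.81 -0.  ] Tz [ 0.1   0.07 -0.05 -0.03 -0.02 -0.08] held -0.023 tau6 [-0.386 -0.284  0.37   0.131 -0.001 -0.052] yaw 0.769 op 0.0111
```

```bash

python3 -m crank '[[[0.5,-0.02,-0.02,-0.015,0,0,0.035],[0.5,0,0,0,0,0,0.035]]]' >/dev/null; python3 st.py
```

```text
t 13.975 q6 1.013 F [-1.5  1.   4. ] T [ 0.24  0.35 -0.03] Tz [ 0.09 -0.02  0.01 -0.08 -0.07 -0.08] held -0.051 tau6 [-0.389 -0.279  0.381  0.142  0.014 -0.03 ] yaw 0.699 op 0.0111
```

```bash

python3 -m crank '[[[0.5,0,0,0,0,0,0.035],[0.5,0,0,0,0,0,0.035]]]'>/dev/null; python3 st.py
```

```text
t 14.475 q6 1.084 F [-0.7  2.1  5.4] T [0.43 0.14 0.  ] Tz [ 0.12  0.04 -0.07 -0.06 -0.04  0.01] held -0.023 tau6 [-0.387 -0.278  0.422  0.112 -0.012 -0.044] yaw 0.629 op 0.0110
```

```bash

python3 -m crank '[[[0.5,0.01,-0.01,-0.02,0,0,0.03],[0.5,0,0,0,0,0,0.03]]]'>/dev/null; python3 st.py
```

```text
t 14.975 q6 1.143 F [0.6 1.6 3.1] T [ 0.3  -0.17  0.01] Tz [ 0.08  0.01  0.05 -0.05  0.04 -0.09] held -0.006 tau6 [-0.31  -0.218  0.342  0.133  0.02  -0.022] yaw 0.569 op 0.0111
```

```bash

python3 -m crank '[[[0.5,0,0,-0.01,0,0,0.03],[0.5,0,0,0,0,0,0.03]]]'>/dev/null; python3 st.py
```

```text
t 15.475 q6 1.203 F [2.3 1.8 0.9] T [ 0.31 -0.5   0.  ] Tz [ 0.13  0.04 -0.06 -0.07 -0.03 -0.  ] held -0.023 tau6 [-0.317 -0.223  0.337  0.131  0.018 -0.023] yaw 0.509 op 0.0110
```

```bash

python3 -m crank '[[[0.5,0.02,0,0,0,0,0.03],[0.5,0,0,0,0,0,0.03]]]'>/dev/null; python3 st.py
```

```text
t 15.975 q6 1.263 F [ 1.7  0.5 -0. ] T [ 0.09 -0.37  0.04] Tz [ 0.09  0.05  0.05  0.02 -0.01  0.02] held 0.026 tau6 [-0.307 -0.208  0.365  0.162  0.05   0.008] yaw 0.449 op 0.0109
```

```bash

python3 -m crank '[[[0.5,0,0,0,0,0,0.03],[0.5,0,0,0,0,0,0.03]]]'>/dev/null; python3 st.py
```

```text
t 16.475 q6 1.323 F [ 1.4 -0.3 -0.8] T [-0.05 -0.29  0.09] Tz [0.18 0.17 0.08 0.02 0.05 0.02] held 0.069 tau6 [-0.239 -0.153  0.403  0.197  0.085  0.042] yaw 0.389 op 0.0108
```

```bash

python3 -m crank '[[[0.5,0,0,0,0,0,0.025],[0.5,0,0,0,0,0,0.025]]]'>/dev/null; python3 st.py; python3 st.py
```

```text
t 16.975 q6 1.373 F [ 1.2 -1.  -1.3] T [-0.18 -0.24  0.12] Tz [0.21 0.19 0.11 0.06 0.08 0.03] held 0.096 tau6 [-0.125 -0.055  0.404  0.233  0.14   0.105] yaw 0.339 op 0.0107
t 17.225 q6 1.373 F [ 0.7 -0.8 -1.3] T [-0.22 -0.2   0.1 ] Tz [0.03 0.1  0.09 0.14 0.14 0.11] held 0.118 tau6 [0.105 0.093 0.091 0.092 0.093 0.095] yaw 0.339 op 0.0112
```

```bash

python3 -m crank '[[[0.5,0,0,0,0,0,0.03]]]'>/dev/null; python3 st.py; python3 st.py
```

```text
t 17.6 q6 1.403 F [ 0.6 -1.8 -2.4] T [-0.29 -0.15  0.15] Tz [0.27 0.22 0.13 0.13 0.02 0.11] held 0.121 tau6 [-0.395 -0.168  0.452  0.273  0.169  0.129] yaw 0.309 op 0.0109
t 17.85 q6 1.403 F [ 0.4 -1.4 -2.8] T [-0.32 -0.1   0.12] Tz [0.11 0.1  0.14 0.14 0.1  0.16] held 0.127 tau6 [0.129 0.116 0.112 0.112 0.112 0.114] yaw 0.309 op 0.0110
```

```bash

python3 -m crank '[[[0.5,0,0,0,0,0,0.03]]]'>/dev/null; python3 st.py; python3 -m crank '[[[0.5,0,0,0,0,0,0],[0.5,0,0,0,0,0,0]]]'>/dev/null; python3 st.py
```

```text
t 18.225 q6 1.433 F [ 0.2 -1.5 -2.9] T [-0.38 -0.05  0.19] Tz [0.27 0.19 0.23 0.18 0.14 0.13] held 0.173 tau6 [-0.363 -0.137  0.484  0.305  0.201  0.161] yaw 0.279 op 0.0109
t 18.725 q6 1.433 F [-0.2 -2.1 -3.5] T [-0.42 -0.01  0.14] Tz [0.14 0.15 0.14 0.13 0.14 0.14] held 0.143 tau6 [0.145 0.146 0.147 0.148 0.149 0.15 ] yaw 0.279 op 0.0112
```

Held torque ≈0.145 N m, moving ≈0.25–0.27: mid snug. Releasing and going to the cap.

```bash
python3 -m crank '[[[3,0,0,0,0,0,0],[3,0,0,0,0,0,0],[3,0,0,-1.5,0,0,0],[3,0,0,-3,0,0,0],[3,0,0,-5,0,0,0],[3,0,0,-5,0,0,0],[3.5,1.13,-3.9,0,0,0,0],[3.5,1.13,-3.9,0,0,0,0],[3.5,1.13,-3.9,0,0,0,0],[3.5,1.13,-3.9,0,0,0,0],[3.5,1.13,-3.9,0,0,0,0],[3.5,1.13,-3.9,0,0,0,0]]]'
python3 -m crank '[[[3.5,0,0,0,0,0,0],[3.5,0,0,0,0,0,0]]]'
python3 - <<'E'
from h import *
s=robot.sense();p=robot.grab_frame("wrist");im=p["img"].astype(int);cv2.imwrite("pics/w5.png",p["img"])
b,g,r=im[...,0],im[...,1],im[...,2]
red=((r>150)&(g<80)&(b<80)).astype(np.uint8)
n,l,st,ce=cv2.connectedComponentsWithStats(red)
for i in range(1,n):
    if st[i,4]>150: print(st[i],ce[i].round(1))
print(proj(p,[[.533,.320,.082],[.533,.32,.048]]),s["ee_pos"],s["ee_rot"])
# bar of the knob check
E
```

```text
t: 20.23
ee_pos: [0.5331, 0.321, 0.1914]
ee_rot: [-3.141, -0.001, 0.279]
wrist_force: [0.7, -0.1, 0.6]
opening: 0.0351
t: 20.48
ee_pos: [0.5331, 0.3194, 0.1907]
ee_rot: [-3.142, -0.001, 0.279]
wrist_force: [0.4, -0.2, 0.0]
opening: 0.0351
[ 295  158   51   50 1682] [321.4 180.7]
[[320.12612407 185.43733502]
 [320.16123663 177.7888614 ]] [0.53310619 0.31937861 0.19074824] [-3.14157292e+00 -5.46693818e-04  2.79321093e-01]
```

View pics/w5.png

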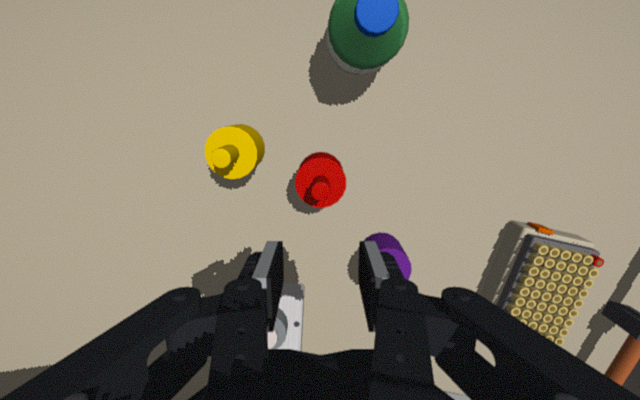

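```bash
python3 -m crank '[[[3.5,0,0.2,4,0,0,0],[3.5,0,0,4,0,0,0],[3.5,0,0,3,0,0,0],[3.5,0,0,2,0,0,0],[3.5,0,0,1.5,0,0,0],[3.5,0,0,1,0,0,0],[3.5,0,0,0,0,0,0]]]'
python3 -m crank '[[[1,0,0,0,0,0,0],[1,0,0,0,0,0,0],[1,0,0,0,0,0,0],[1,0,0,0,0,0,0]]]'; python3 st.py
```

```text
t: 21.4
ee_pos: [0.5336, 0.3172, 0.0348]
ee_rot: [3.141, 0.001, 0.279]
wrist_force: [0.4, -0.5, -0.2]
opening: 0.0349
t: 21.9
ee_pos: [0.5341, 0.3179, 0.036]
ee_rot: [-3.141, -0.001, 0.279]
wrist_force: [-1.5, -0.8, 5.9]
opening: 0.0141
t 22.15 q6 1.829 F [-1.5 -0.9  6.1] T [-0.17  0.19 -0.01] Tz [-0.02 -0.05  0.01  0.02 -0.03  0.02] held -0.003 tau6 [-0.006 -0.006 -0.006 -0.006 -0.006 -0.006] yaw 0.279 op 0.0142
```

```bash
python3 -m crank '[[[1,0,0,-1,0,0,0],[1,0,0,-2,0,0,0],[1,0,0,-3,0,0,0],[1,0,0,-4,0,0,0],[1,0,0,-4,0,0,0],[1,0,0,0,0,0,0],[1,0,0,0,0,0,0]]]'
python3 st.py; python3 - <<'E'
from h import *
out=[]
s=robot.sense();e=np.array(s["ee_pos"]);print(e)
for n in("wrist","side","scene"):
    p=robot.grab_frame(n);im=p["img"];cv2.imwrite(f"pics/l_{n}.png",im)
    # predicted: stem axis at tcp xy; rim z = lifted .14
    y=s["ee_rot"][2];pts=[]
    for z in(.14,.188): pts+= [[e[0]+.026*np.cos(a),e[1]+.026*np.sin(a),z] for a in np.linspace(0,6.28,24)]
    q=proj(p,pts);c=q.mean(0).astype(int);h=35 if n!="wrist" else 110
    k=im[max(0,c[1]-h):c[1]+h,c[0]-h:c[0]+h];f=260/(2*h);o=np.array([c[0]-h,max(0,c[1]-h)])
    k=cv2.resize(k,None,fx=f,fy=f,interpolation=cv2.INTER_CUBIC)
    for u in q: cv2.circle(k,tuple(((u-o)*f).astype(int).tolist()),1,(0,255,0),-1)
    k=cv2.copyMakeBorder(k,0,260-k.shape[0] if k.shape[0]<260 else 0,0,0,cv2.BORDER_CONSTANT)[:260,:260]
    out.append(k);print(n,c)
cv2.imwrite("pics/l.png",cv2.hconcat(out))
E
```

```text
t: 23.02
ee_pos: [0.5335, 0.3176, 0.1743]
ee_rot: [3.141, 0.001, 0.279]
wrist_force: [0.6, -0.5, -1.4]
opening: 0.0145
t 23.275 q6 1.829 F [ 0.3  0.1 -1.1] T [-0.04  0.03 -0.01] Tz [-0.01 -0.03 -0.05  0.01 -0.01  0.05] held -0.006 tau6 [-0. -0. -0. -0. -0. -0.] yaw 0.279 op 0.0146
[0.5332796  0.31736814 0.1738694 ]
wrist [321 223]
side [264 122]
scene [414 195]
```

View pics/l.png

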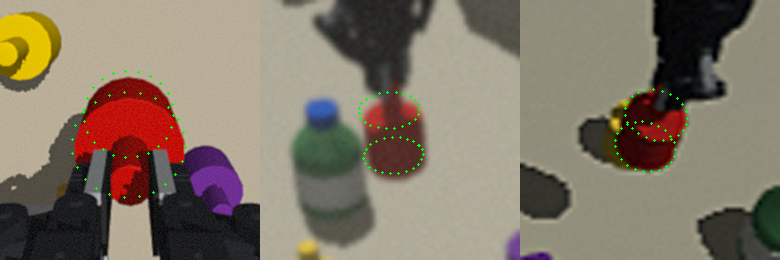

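```bash
python3 - <<'E'
from h import *
from scipy.optimize import least_squares
e=np.array([.5334,.3175]);obs=[]
for n in("wrist","side","scene"):
    p=robot.grab_frame(n);im=p["img"].astype(int);b,g,r=im[...,0],im[...,1],im[...,2]
    m=((r>55)&(r>1.9*g)&(r>1.9*b)).astype(np.uint8)
    c=proj(p,[*e,.165])[0]
    nn,l,st,ce=cv2.connectedComponentsWithStats(m)
    i=min((i for i in range(1,nn) if st[i,4]>100),key=lambda i:np.hypot(*(ce[i]-c)))
    x,y,w,h,a=st[i];print(n,st[i],ce[i].round(1),c.round(1))
    obs.append((n,p,(x-.5,x+w-.5,y-.5,y+h-.5)))
a=np.linspace(0,2*np.pi,90)
def box(p,v):
    P=np.vstack([np.c_[v[0]+.026*np.cos(a),v[1]+.026*np.sin(a),0*a+z] for z in(v[2],v[2]+.048)])
    q=proj(p,P);return q[:,0].min(),q[:,0].max(),q[:,1].min(),q[:,1].max()
def f(v,sel=("wrist","side","scene")):
    o=[]
    for n,p,b in obs:
        if n not in sel: continue
        k=box(p,v);o+=[k[0]-b[0],k[1]-b[1]]
        if n=="wrist": o.append(k[2]-b[2])
        else: o.append(2*(k[3]-b[3]))
    return o
v=least_squares(f,[*e,.14]);print(v.x,np.round(v.fun,1))
v=least_squares(lambda w:f([*w,.138],("wrist",)),e);print("wrist only",v.x,np.round(v.fun,1))
E
```

```text
wrist [ 274  179   93  108 6058] [320.  226.6] [319.7 222.8]
side [257 115  15  18 143] [264.7 120.8] [264.4 122.6]
scene [410 190  14  16 129] [416.7 196.8] [414.3 195.1]
[0.53419158 0.31566868 0.14422581] [-2.2  2.2 -1.1 -0.5  1.8  0.8 -5.2  0.3  0.4]
wrist only [0.53473382 0.31366524] [-0.5  0.5  0. ]
```

```bash
python3 -m crank '[[[1,-0.74,2.54,0,0,0,0],[1,-0.75,2.54,0,0,0,0],[1,-0.75,2.54,0,0,0,0],[1,-0.75,2.54,0,0,0,0],[1,-0.75,2.54,0,0,0,0],[1,-0.75,2.54,0,0,0,0],[1,-0.75,2.54,0,0,0,0],[1,-0.75,2.54,0,0,0,0],[1,-0.75,2.51,0,0,0,0],[1,0,0,0,0,0,0],[1,0,0,0,0,0,0]]]'
python3 st.py; python3 - <<'E'
from h import *
s=robot.sense();e=np.array(s["ee_pos"]);print(e);out=[]
a=np.linspace(0,2*np.pi,24)
for n in("wrist","side","scene"):
    p=robot.grab_frame(n);im=p["img"];cv2.imwrite(f"pics/m_{n}.png",im)
    cc=np.array([.5324,.0758])
    q=proj(p,[[*(cc+.026*np.array([np.cos(t),np.sin(t)])),z] for z in(.055,.138,.186) for t in a])
    c=q.mean(0).astype(int);h=35 if n!="wrist" else 110;f=260/(2*h);o=np.array([c[0]-h,c[1]-h])
    k=cv2.resize(im[o[1]:o[1]+2*h,o[0]:o[0]+2*h],(260,260),interpolation=cv2.INTER_CUBIC)
    for i,u in enumerate(q): cv2.circle(k,tuple(((u-o)*f).astype(int).tolist()),1,((255,255,0),(0,255,0),(255,0,255))[i//24],-1)
    out.append(k)
cv2.imwrite("pics/m.png",cv2.hconcat(out))
E
```

```text
t: 24.95
ee_pos: [0.5318, 0.0799, 0.1751]
ee_rot: [-3.141, -0.0, 0.279]
wrist_force: [0.0, -0.0, -0.2]
opening: 0.0141
t 25.2 q6 1.440 F [-0.   0.6 -1.4] T [ 0.01 -0.02 -0.01] Tz [ 0.    0.01 -0.   -0.01 -0.04 -0.01] held -0.011 tau6 [-0.021  0.     0.006  0.007  0.006  0.005] yaw 0.280 op 0.0143
[0.53170906 0.08014123 0.17490171]
```

View pics/m.png

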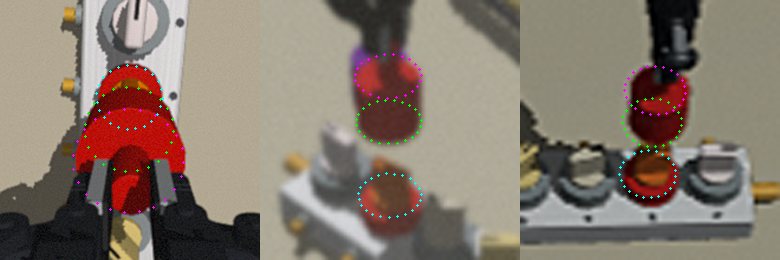

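Cap and collar overlays agree with the aligned prediction in all three views. Lowering with force checks.

```bash
python3 -m crank '[[[1,0,0.03,1.5,0,0,0],[1,0,0,1.5,0,0,0],[1,0,0,1,0,0,0],[1,0,0,0.7,0,0,0],[1,0,0,0.6,0,0,0],[1,0,0,0,0,0,0]]]'; python3 st.py
```

```text
t: 26.1
ee_pos: [0.5317, 0.0792, 0.1217]
ee_rot: [-3.142, 0.0, 0.279]
wrist_force: [-0.0, 1.0, -0.3]
opening: 0.0139
t 26.35 q6 1.440 F [ 0.2  0.4 -1.2] T [ 0.01 -0.01 -0.03] Tz [-0.03  0.   -0.04 -0.05 -0.01 -0.03] held -0.025 tau6 [0. 0. 0. 0. 0. 0.] yaw 0.279 op 0.0145
```

```bash
python3 -m crank '[[[1,0,0,0.8,0,0,0],[1,0,0,0.8,0,0,0],[1,0,0,0.5,0,0,0],[1,0,0,0.3,0,0,0],[1,0,0,0,0,0,0]]]'; python3 st.py
```

```text
t: 26.98
ee_pos: [0.5317, 0.0793, 0.0978]
ee_rot: [-3.142, 0.0, 0.279]
wrist_force: [-0.7, 0.2, -0.8]
opening: 0.0139
t 27.225 q6 1.440 F [ 0.   0.2 -1. ] T [-0.    0.   -0.01] Tz [-0.   -0.03  0.02 -0.02 -0.   -0.02] held -0.010 tau6 [ 0.  0. -0.  0. -0.  0.] yaw 0.279 op 0.0142
```

```bash
python3 -m crank '[[[1,0,0,0.2,0,0,0],[1,0,0,0.2,0,0,0],[1,0,0,0.1,0,0,0],[1,0,0,0,0,0,0]]]'; python3 -m crank '[[[1,0,0,0.06,0,0,0],[1,0,0,0,0,0,0]]]';python3 st.py
```

```text
t: 27.72
ee_pos: [0.5317, 0.0793, 0.0928]
ee_rot: [-3.142, 0.0, 0.279]
wrist_force: [0.4, 0.3, -0.6]
opening: 0.0142
t: 27.98
ee_pos: [0.5318, 0.0793, 0.0924]
ee_rot: [-3.142, 0.0, 0.279]
wrist_force: [0.6, 0.1, -1.1]
opening: 0.014
t 28.225 q6 1.440 F [ 0.3  0.  -1.1] T [ 0.   -0.02 -0.  ] Tz [-0.02  0.05  0.04 -0.03 -0.   -0.03] held 0.004 tau6 [-0.  0.  0.  0.  0.  0.] yaw 0.279 op 0.0144
```

```bash
for i in 1; do python3 -m crank '[[[1,0,0,0.05,0,0,0],[1,0,0,0,0,0,0]]]'; python3 -m crank '[[[1,0,0,0.05,0,0,0],[1,0,0,0,0,0,0]]]'; python3 -m crank '[[[1,0,0,0.04,0,0,0],[1,0,0,0,0,0,0]]]';done
```

```text
t: 28.48
ee_pos: [0.5318, 0.0793, 0.0918]
ee_rot: [-3.142, 0.0, 0.279]
wrist_force: [0.3, 0.1, -1.7]
opening: 0.0142
t: 28.72
ee_pos: [0.5318, 0.0793, 0.0913]
ee_rot: [-3.142, 0.0, 0.279]
wrist_force: [-0.3, -0.2, -1.0]
opening: 0.0143
t: 28.98
ee_pos: [0.5319, 0.0792, 0.0912]
ee_rot: [3.141, -0.0, 0.279]
wrist_force: [-0.7, -0.7, 0.7]
opening: 0.0144
```

```bash
python3 -m crank '[[[1,0,0,0.02,0,0,0],[1,0,0,0,0,0,0]]]'; python3 -m crank '[[[3,0,0,0,0,0,0],[3,0,0,0,0,0,0],[3,0,0,0,0,0,0]]]'; python3 -m crank '[[[3,0,0,-1,0,0,0],[3,0,0,-2,0,0,0],[3,0,0,-4,0,0,0],[3,0,0,-4,0,0,0],[3,0,-4,-2,0,0,0],[3,0,-4,0,0,0,0],[3,0,-4,0,0,0,0],[3,0,0,0,0,0,0]]]'
python3 - <<'E'
from h import *
a=np.linspace(0,2*np.pi,24);out=[]
for n in("wrist","side","scene"):
    p=robot.grab_frame(n);im=p["img"];cc=np.array([.5324,.0758])
    for r in robot.recognise(p,"lock_cap")[:4]: print(n,np.round(r["at"],3),round(r["score"],2))
    I=im.astype(int);m=((I[...,2]>55)&(I[...,2]>1.9*I[...,1])&(I[...,2]>1.9*I[...,0])).astype(np.uint8)
    q=proj(p,[[*(cc+.026*np.array([np.cos(t),np.sin(t)])),z] for z in(.035,.103) for t in a])
    c=proj(p,[*cc,.08])[0];nn,l,st,ce=cv2.connectedComponentsWithStats(m)
    i=min((i for i in range(1,nn) if st[i,4]>80),key=lambda i:np.hypot(*(ce[i]-c)))
    # predicted silhouette (collar + seated cap + stem) against red mask
    S=np.vstack([q]);hull=cv2.convexHull(S.astype(np.float32)).astype(np.int32)
    st_=cv2.convexHull(proj(p,[[*(cc+.009*np.array([np.cos(t),np.sin(t)])),z] for z in(.103,.137) for t in a]).astype(np.float32)).astype(np.int32)
    P=np.zeros(m.shape,np.uint8);cv2.fillConvexPoly(P,hull,1);cv2.fillConvexPoly(P,st_,1)
    M=(l==i);print(n,"red box",st[i],"pred box",cv2.boundingRect(P),"IoU %.2f"%((M&(P>0)).sum()/(M|(P>0)).sum()))
    o=(c-35 if n!="wrist" else c-110).astype(int).clip(0);h=70 if n!="wrist" else 220
    out.append(cv2.resize(im[o[1]:o[1]+h,o[0]:o[0]+h],(260,260),interpolation=cv2.INTER_CUBIC))
cv2.imwrite("pics/z.png",cv2.hconcat(out))
E
```

```text
t: 29.22
ee_pos: [0.5319, 0.0793, 0.0911]
ee_rot: [3.142, -0.0, 0.279]
wrist_force: [-1.5, -0.9, 2.1]
opening: 0.0144
t: 29.6
ee_pos: [0.5318, 0.0793, 0.0907]
ee_rot: [3.142, 0.0, 0.279]
wrist_force: [-0.1, 0.6, -0.5]
opening: 0.0299
t: 30.6
ee_pos: [0.4981, 0.1967, 0.2215]
ee_rot: [-3.141, -0.001, 0.282]
wrist_force: [1.4, -0.2, 0.2]
opening: 0.0304
wrist [0.527 0.088 0.103] 0.86
wrist [0.444 0.318 0.052] 0.77
wrist [0.618 0.244 0.047] 0.72
wrist red box [ 295  255   50   77 2834] pred box (294, 252, 51, 81) IoU 0.90
side [0.622 0.23  0.043] 0.76
side [0.433 0.311 0.049] 0.61
side [0.523 0.069 0.099] 0.57
side red box [442  13  42  29 220] pred box (297, 169, 18, 33) IoU 0.00
scene [0.543 0.079 0.102] 0.75
scene [0.454 0.314 0.05 ] 0.69
scene [0.643 0.243 0.048] 0.69
scene [0.554 0.077 0.044] 0.24
scene red box [331 186  16  25 220] pred box (329, 185, 17, 27) IoU 0.59
```

```bash
python3 -c "
from cell import robot
print(robot.sense()['t'],robot.hand_in())"
```

```text
the job is handed in; nothing more can be done
30.9 None
```

I closed the orange valve by feel, set the red lockout cap over its knob, and handed the job in at 30.9 s. No verdict is reported, and I couldn't read the seat squeeze directly.

**Valve:** I turned the knob clockwise about 1.19 rad. The torque began to rise after about 1.0 rad of that. At the end the wrist felt about 0.25 N m while turning and 0.145 N m held still, which is mid-range for snug.

**Cap:** The cap went over the knob without touching it. It met the collar at the expected height with about 3 N, and I then released it. The arm stands clear, with wrist force near zero.

**Last checks:**
- **Wrist camera:** the cap's outline matches an upright, seated cap on the valve axis (overlap 0.90).
- **Scene camera:** the outline's extents agree to about 2 px, but the overlap was only 0.59. I think this is because my colour mask misses the shaded side of the cap.
- **Side camera:** the outline check failed because the mask picked up another red object. The recogniser still reported a cap about 12 mm from the valve axis in that view. Its readings there were off by a similar amount before the move.
- **Not viewed:** I had used up the 12 pictures, so I did not look at the last one.

**Disagreements along the way:**
- The fingertips stand about 22 mm higher than the TCP reading suggests, so the first attempt closed in the air above the knob and had to be repeated lower.
- The finger opening reads about 3 mm low when gripping.

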